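Close up the test tile rail and lock it for carrying

TASK

Five glaze test tiles stand side by side in the wooden carrying rail. Push the whole row along the rail as one train until it is fully home against the end stop; then push the brass turn button round across the rail behind the last tile, right up to its pin, so that the row is locked in for carrying. Only push: leave every tile standing in the rail, do not pick any of them up, and leave the two stamps and the pinch pot where they are.

Things in the scene. Friction and masses are not known exactly. Their poses are not given: they have to be found in the camera images.
- rail: Light wooden carrying rail, fixed, 59 x 310 mm. Origin: centre of its underside, on the table. y runs along it, +y to the end stop, -y end open; +x from front lip (robot side) to back lip. Lane floor at z = 12 mm; lane 39 mm wide between two lips, each 10 mm wide, tops at z = 22 mm. End stop: darker wood at the +y end, 20 mm thick, top at z = 56 mm.
- stop_face (a point): Foot of the end stop's inner face, lane centre, on the lane floor: where the first tile has to touch (rail frame x = 0, y = +135 mm, z = 12 mm).
- button_pivot (a point): Pivot of the brass turn button, on an ear outside the front lip (rail frame x = -43.5 mm, y = -54.8 mm, z = 22 mm). The button's flat arm is 12 mm wide, reaches 52 mm from the pivot and lies 23 to 27.5 mm above the table.
- button_peg (a point): Middle of the upright round brass peg on the turn button's arm: 10 mm in diameter, from 27.5 to 47.5 mm above the table, 43 mm from the pivot; moves with the button.
- turn_button (a joint): Turn button angle, rad, counter-clockwise from above. 0: arm parked along the rail, pointing from the pivot to the rail's -y; 1.571: shut, arm across the lane (to rail +x), against a small brass pin. Turns stiffly (about 0.5 N at the peg), stays where left. With the row fully home the shut arm clears the last tile by 3.5 mm; otherwise the tile blocks it.
- tile_1: Glazed test tile 1 counted from the end stop (blue top, bare clay base), 28 g, 36 mm wide along the row, 34 mm deep, 58 mm tall. Origin: centre of its underside, on the lane floor; axes as the rail's. L shape: 6 mm upright plate at the front (x = -17 to -11 mm), 6 mm thick foot back to x = +17 mm. Fully home: origin 18 mm from the stop face.
- tile_2: Glazed test tile 2 counted from the end stop (rust red top, bare clay base), 28 g, 36 mm wide along the row, 34 mm deep, 58 mm tall. Origin: centre of its underside, on the lane floor; axes as the rail's. L shape: 6 mm upright plate at the front (x = -17 to -11 mm), 6 mm thick foot back to x = +17 mm. Fully home: origin 54 mm from the stop face.
- tile_3: Glazed test tile 3 counted from the end stop (grey-green top, bare clay base), 28 g, 36 mm wide along the row, 34 mm deep, 58 mm tall. Origin: centre of its underside, on the lane floor; axes as the rail's. L shape: 6 mm upright plate at the front (x = -17 to -11 mm), 6 mm thick foot back to x = +17 mm. Fully home: origin 90 mm from the stop face.
- tile_4: Glazed test tile 4 counted from the end stop (blue top, bare clay base), 28 g, 36 mm wide along the row, 34 mm deep, 58 mm tall. Origin: centre of its underside, on the lane floor; axes as the rail's. L shape: 6 mm upright plate at the front (x = -17 to -11 mm), 6 mm thick foot back to x = +17 mm. Fully home: origin 126 mm from the stop face.
- tile_5: Glazed test tile 5 counted from the end stop (rust red top, bare clay base), 28 g, 36 mm wide along the row, 34 mm deep, 58 mm tall. Origin: centre of its underside, on the lane floor; axes as the rail's. L shape: 6 mm upright plate at the front (x = -17 to -11 mm), 6 mm thick foot back to x = +17 mm. Fully home: origin 162 mm from the stop face. Last of the row: push its -y side.
- wooden_stamp: Brown wooden stamp standing on end, 25 mm thick, 62 mm tall; bystander. Origin: centre of its underside.
- clay_stamp: Pinkish fired clay stamp standing on end, 25 mm thick, 62 mm tall; bystander. Origin: centre of its underside.
- pinch_pot: Small cream pinch pot, 62 mm in diameter, 36 mm tall; bystander. Origin: centre of its underside.
Not all that is in view belongs to the job. What is shaped like the tile_5 but orange is not meant.

How it is judged:
On the way, in this order (a step that is already met when the one before it is completed fails the run):
1. the row of tiles is fully home against the end stop (y of tile_1 in the frame of rail above 0.114 m and y of tile_2 in the frame of rail above 0.0779 m and y of tile_3 in the frame of rail above 0.0419 m and y of tile_4 in the frame of rail above 0.0058 m and y of tile_5 in the frame of rail above -0.0302 m and z of each of tile_1, tile_2, tile_3, tile_4, tile_5 in the frame of rail below 0.016 m and x of tile_1 in the frame of rail between -0.006 and 0.006 m and x of tile_2 in the frame of rail between -0.006 and 0.006 m and x of tile_3 in the frame of rail between -0.006 and 0.006 m and x of tile_4 in the frame of rail between -0.006 and 0.006 m and x of tile_5 in the frame of rail between -0.006 and 0.006 m), for 0.2 s.
2. the turn button is shut behind the last tile (value of joint turn_button above 1.47 rad), for 0.2 s.
At the end, for the whole second after the job is handed in: All five tiles stand upright (within 7 degrees) and still in the lane, each within 3 mm of its place in a row packed against the end stop, and the turn button is shut (joint above 1.47 rad) (all of step 1 and angle between each of tile_1, tile_2, tile_3, tile_4, tile_5's own z axis and vertical below 0.12 rad and linear speed of each of tile_1, tile_2, tile_3, tile_4, tile_5 below 0.02 m/s and value of joint turn_button above 1.47 rad); the robot touches nothing.
It fails at once if a tile is lifted out of the rail or tipped over (z of any of tile_1, tile_2, tile_3, tile_4, tile_5 in the frame of rail above 0.022 m or angle between any of tile_1, tile_2, tile_3, tile_4, tile_5's own z axis and vertical above 0.35 rad).
It fails at once if a bystander (either stamp or the pinch pot) is moved by more than 15 mm (distance of any of wooden_stamp, clay_stamp, pinch_pot from where it was at the start of the episode above 0.015 m).
It also fails if it takes over 53 s, if anything falls off the work surface, if the arm or the gripper's body presses on something with over 40 N, if the wrist force passes 120 N, or if a joint passes its speed limit or range.

ROBOT

A 6-joint arm with a two-finger parallel gripper is mounted at the origin on a cart in front of the work surface, level with it; the furniture and walls round the work are solid. World frame = base frame: x ahead of the robot, y to its left, z up, the work surface at z = 0. Lengths are in m, angles in rad, forces in N, time in s.
With the tool pointing down it reaches from about 0.35 to 0.85 m from the base axis. Payload 8.1 kg.
Tool frame: the origin (TCP) lies midway between the tips of the shut fingers; the grasp point (between the pads) lies arm.grip_point_offset behind it (arm.grip_point_offset is the distance from the TCP to the grasp point, in m); z points along the fingers, y is the direction in which the jaws open and shut (so a half turn about z gives the same grasp; the last joint's range is limited). The gripper opens to 93 mm and grips with 3 to 60 N. Pads are 15 mm wide; open, the fingers measure 128 mm over their backs; the gripper's body (75 mm by 188 mm) begins 65 mm behind the grasp point.
Start: joints at [1.264, 0.13, 1.488, -0, 1.523, -0.085], TCP at [0.132, 0.585, 0.219] pointing down, gripper open.
Joint ranges: [-2.96, 2.96], [-0.89, 2.26], [0.02, 2.5], [-1.34, 4.48], [0, 2.73], [-2.66, 2.66]. Speed limits (rad/s): [2.39, 2.39, 2.79, 3.14, 3.14, 3.14].

INTERFACE

Orientations are given as [roll, pitch, yaw] about the fixed x, y, z axes, in that order (R = Rz(yaw) Ry(pitch) Rx(roll)).
In Python, from bench import get_state, get_image, workorder, boxes_of, arm gives the robot as it stands.
- The arm moves only by the tool step_arm, never from a script. Its argument "commands" is a list of rows, each an object with "xyz": the shift along the world's x, y, z in units of 25 mm (1.0 is 25 mm), a list of three; "delta_rot": the turn, a rotation vector about the world's x, y, z in units of 8 degrees (1.0 is 8 degrees), a list of three. In form: [{"xyz": [x, y, z], "delta_rot": [wx, wy, wz]}, ...]. A call has 1 to 20 rows; each row is the pose to reach, as a shift and turn from the pose commanded when the call began; what a row does not reach only later rows make up. A row lasts 1/8 s, in which the tool goes at most 62.5 mm and 10.7 degrees, less where a joint would pass 70% of its speed; a pose out of reach is approached as far as the arm can. A call with a gripper value outside its range is refused whole. "gripper" is the finger opening in mm, from 0 to 93, set as the call begins (left out, the last holds). The fingers move at their own pace and stop on an object; the grip force is fixed at half the most. Time passes only in rows, so rows that repeat a pose let the fingers close. It gives the time, the measured TCP pose, the force and the opening at its end, in the units of the state.
- get_state(): the state, without advancing time (a new reading comes with each control period).
- get_image(name): name is "scene" or "top" or "wrist"; returns a dict with "img" (400x640x3 uint8, red, green, blue), "range_z" (400x640 float32, m along the optical axis (not along the pixel's ray), 0 where there is no reading), "mtx" (3x3 intrinsics, pixels), "R" (3x3) and "t" (3): a world point X has camera coordinates R X + t. Camera axes: x right, y down, z forward; pixel columns grow to the right and rows downward; lengths in m; the calibration is good to about 2 mm. A picture is of the moment at which its call begins.
- workorder.sign_off(): hands the job in, once; it reports no verdict.
Trained networks look in a picture, given as the dict that the camera call returned (one of the last four; its "shot" number tells which), for a name from the list of things; names that differ only in an ending like _2 or _b are one class to them, and where a whole thing is asked for, a point or a joint stands for the part that bears it (a point fixed in the world has none). Each returns a list of dicts, best first, with "confidence" (0 to 1); they miss things now and then, are a little off and sometimes report something else, mostly with a low value. They report only what shows in the picture. A call takes as long as a camera call. They do not tell look-alikes from the thing itself.
- boxes_of(picture, query): "centre" ([x, y, z] in m, in the coordinates of the camera as it stood for that picture, good to about 4 mm: the middle of the surface that is visible of it).
The state is a dict: "time_s": time; "joint_pos": joint angles; "joint_vel": joint speeds; "effort": joint torques, N m; "tool_pos": TCP position; "eef_rot": TCP orientation; "contact_force": force on the tool from outside, world axes, zero at the start; "torque": the same for the moment, N m; "width": finger opening in m.
Only numpy, scipy, OpenCV 4.12 (cv2) and the standard library are available. Lean on these libraries where they do the work, as an engineer would, in place of code of your own. Each camera call takes 0.05 s, during which the arm holds its last target.

## Working session

There is one attempt and no reset: what is moved stays moved. The work goes in short steps, Python scripts to look and compute and a tool call to move; the robot and the scene stay as the last step left them, time stands still between calls to the robot, and variables do not carry over. Pictures are saved under pics/ and viewed, and the job is handed in when it is done.

Besides the shell and the picture viewer there is one more tool, called after "Request:" as a command line: name --argument value ..., lists and objects as JSON in quotes. step_arm: Moves the arm, as the interface text tells. Its arguments: {"type":"object","properties":{"commands":{"type":"array"},"gripper":{"type":"number"}},"required":["commands"]}

```bash
mkdir -p pics; ls; cat > h.py <<'E'
import numpy as np, cv2
from bench import get_state, get_image, workorder, boxes_of, arm
def save(p,n): cv2.imwrite('pics/'+n,p['img'][:,:,::-1])
def w(p,c): return p['R'].T@(np.array(c)-p['t'])
def px(p,u,v,z=None):
    z=p['range_z'][v,u] if z is None else z
    K=p['mtx'];return w(p,[(u-K[0,2])/K[0,0]*z,(v-K[1,2])/K[1,1]*z,z])
def proj(p,X):
    c=p['R']@np.array(X)+p['t'];q=p['mtx']@c;return q[:2]/q[2]
E
python3 - <<'E'
from h import *
print(get_state(), arm.grip_point_offset)
for n in ['scene','top']:
    p=get_image(n);save(p,n+'1.png');print(n,p['R'].round(3),p['t'],p['mtx'])
    for q in ['rail','tile_5','turn_button','button_peg','wooden_stamp','clay_stamp','pinch_pot']:
        for b in boxes_of(p,q): print(q,round(b['confidence'],2),w(p,b['centre']).round(3),proj(p,w(p,b['centre'])).round())
E
```

```text
pics
{'time_s': 0.0, 'joint_pos': array([ 1.26361067e+00,  1.31163826e-01,  1.48926175e+00, -3.02059019e-05,
        1.52299090e+00, -8.53853934e-02]), 'joint_vel': array([-0.00058049,  0.00040686, -0.00115537, -0.00099502, -0.0010478 ,
        0.00033114]), 'effort': array([ 6.35819961e-04, -5.59866643e+01, -4.91739178e+01,  7.68445828e-02,
        3.58843070e-02, -2.29586140e-04]), 'tool_pos': array([0.13180186, 0.58476825, 0.21759548]), 'eef_rot': array([-3.13977290e+00, -1.25479612e-04,  2.91979374e+00]), 'contact_force': array([-0.19002176,  0.72366627, -0.42224711]), 'torque': array([ 0.04716061, -0.08922155, -0.01355292]), 'width': 0.09256002517991395} 0.0188
scene [[-0.45  -0.893  0.017]
 [-0.388  0.178 -0.904]
 [ 0.805 -0.414 -0.426]] [0.26710148 0.23031526 0.80376457] [[504.86547885   0.         317.53833487]
 [  0.         504.86547885 191.99961299]
 [  0.           0.           1.        ]]
rail 0.68 [ 0.487 -0.014  0.018] [343. 202.]
tile_5 0.78 [0.511 0.031 0.047] [322. 190.]
tile_5 0.64 [ 0.435 -0.103  0.027] [388. 200.]
tile_5 0.62 [ 0.492 -0.04   0.046] [352. 188.]
t
[... 704 characters left out ...]
018] [366. 207.]
rail 0.5 [ 0.484 -0.114  0.018] [389. 213.]
tile_5 0.72 [ 0.514 -0.01   0.018] [348. 202.]
tile_5 0.71 [ 0.482 -0.113  0.021] [389. 214.]
tile_5 0.61 [ 0.499 -0.046  0.022] [362. 207.]
tile_5 0.52 [ 0.375 -0.166  0.004] [411. 256.]
tile_5 0.47 [0.522 0.028 0.018] [333. 199.]
tile_5 0.46 [ 0.495 -0.077  0.014] [374. 209.]
turn_button 0.69 [ 0.436 -0.097  0.029] [384. 232.]
turn_button 0.41 [ 0.501 -0.049  0.023] [363. 206.]
button_peg 0.57 [ 0.439 -0.098  0.027] [384. 231.]
wooden_stamp 0.59 [0.59  0.02  0.046] [336. 170.]
wooden_stamp 0.54 [ 0.482 -0.111  0.02 ] [388. 214.]
wooden_stamp 0.24 [ 0.5   -0.044  0.017] [361. 207.]
pinch_pot 0.67 [ 0.578 -0.099  0.013] [381. 177.]
```

```bash
python3 - <<'E'
import cv2
a=cv2.imread('pics/scene1.png')[130:280,240:480];cv2.imwrite('pics/scene1c.png',cv2.resize(a,None,fx=3.3,fy=3.3,interpolation=2))
a=cv2.imread('pics/top1.png')[120:290,260:460];cv2.imwrite('pics/top1c.png',cv2.resize(a,None,fx=3.5,fy=3.5,interpolation=2))
E
```

```text
(no output)
```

View pics/scene1c.png

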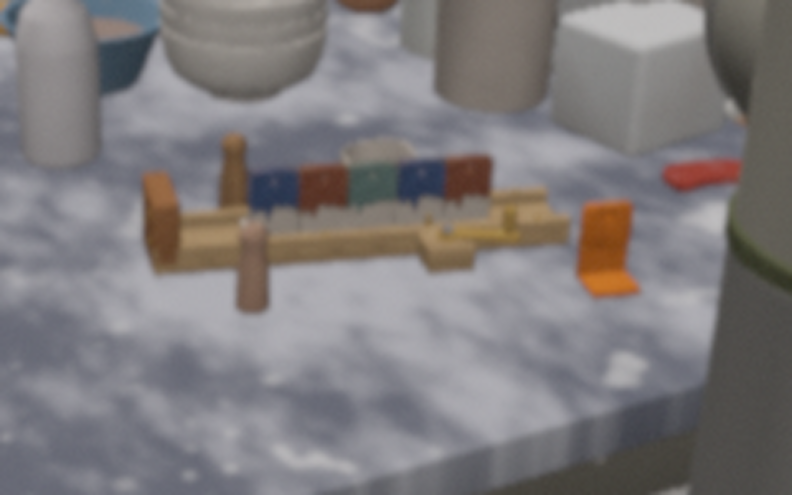

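View pics/top1c.png

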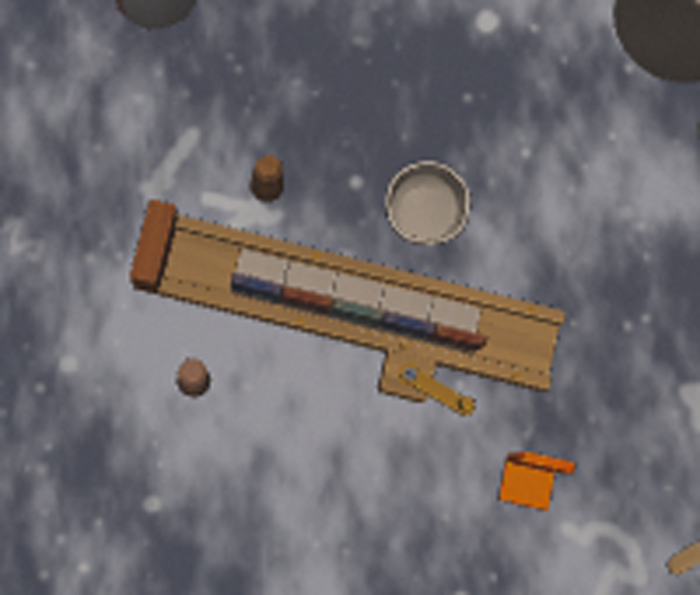

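View pics/scene1.png

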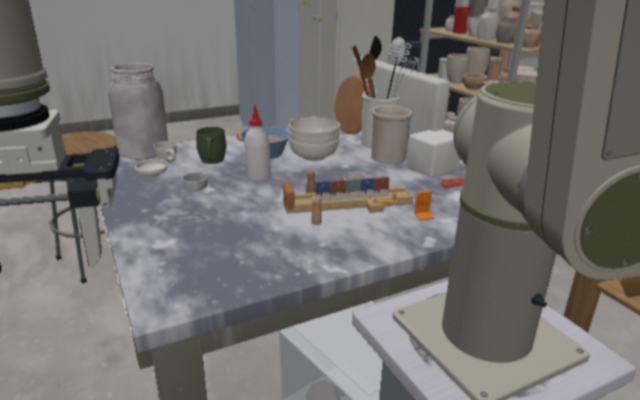

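The top crop shows the end stop at left (about px (304,190)), the last tile's free side at about (398,216), the button pointing slightly outward with its peg at about (394,236), and the orange decoy at (411,256). Next I'll fit the rail pose.

```bash
cat >> h.py <<'E'
def cloud(p):
    v,u=np.mgrid[0:400,0:640];z=p['range_z'];K=p['mtx']
    c=np.stack([(u-K[0,2])/K[0,0]*z,(v-K[1,2])/K[1,1]*z,z],-1)
    return (c-p['t'])@p['R']
def rw(th,o,q):  # rail->world
    q=np.array(q,float);R=np.array([[np.cos(th),-np.sin(th),0],[np.sin(th),np.cos(th),0],[0,0,1]]);return R@q+np.array([o[0],o[1],0])
def draw(p,n,th,o,box,f,extra=()):
    im=p['img'][:,:,::-1].copy();u0,v0,u1,v1=box
    im=cv2.resize(im[v0:v1,u0:u1],None,fx=f,fy=f,interpolation=cv2.INTER_CUBIC)
    def P(q): 
        a=proj(p,rw(th,o,q));return tuple(int(round(x)) for x in ((a[0]-u0+.5)*f-.5,(a[1]-v0+.5)*f-.5))
    L=lambda a,b,c:cv2.line(im,P(a),P(b),c,1)
    for x in(-.0295,-.0195,.0195,.0295): L((x,-.155,.022),(x,.135,.022),(0,255,0))
    L((-.0295,-.155,.022),(.0295,-.155,.022),(0,255,0))
    s=[(-.0295,.135,.056),(.0295,.135,.056),(.0295,.155,.056),(-.0295,.155,.056)]
    for i in range(4): L(s[i],s[(i+1)%4],(255,255,0))
    cv2.circle(im,P((-.0435,-.0548,.027)),3,(0,0,255),-1)
    for e in extra: cv2.circle(im,P(e),3,(255,0,255),-1)
    cv2.imwrite('pics/'+n,im)
E
python3 - <<'E'
from h import *
p=get_image('top');X=cloud(p)
m=(p['range_z']>0)&(np.abs(X[...,0]-.51)<.12)&(np.abs(X[...,1]-.0)<.2)
print('table z',np.median(X[...,2][m]))
m2=m&(X[...,2]>.008)&(X[...,2]<.03)
# exclude others by connected component
n,l,s,c=cv2.connectedComponentsWithStats((m&(X[...,2]>.008)).astype(np.uint8))
print(s)
k=1+np.argmax(s[1:,4]);P=X[l==k]
st=P[P[:,2]>.05];print('high',len(st),st.mean(0))
hist=np.histogram(P[:,2],bins=np.arange(0,.08,.004));print(hist[0])
low=P[P[:,2]<.03][:,:2].astype(np.float32);print(cv2.minAreaRect(low))
print(cv2.minAreaRect(P[:,:2].astype(np.float32)))
np.save('P.npy',P)
E
```

```text
table z 0.0007614072790174638
[[     0      0    640    400 252310]
 [   332    164      9     13     97]
 [   370    166     24     24    358]
 [   297    177    125     62   3145]
 [   382    178      1      1      1]
 [   378    183      1      1      1]
 [   380    183      1      1      1]
 [   311    222      9     11     79]
 [   405    249      8      2      8]]
high 511 [0.51024414 0.01255538 0.06294184]
[  0   0 365 494 580 862 172  67  18  10  26  28  27 126  97  15  49 163
  45]
((0.49086374044418335, -0.03531554341316223), (0.3077382743358612, 0.09060975164175034), 74.53475952148438)
((0.4902661442756653, -0.03396634757518768), (0.31006500124931335, 0.09201877564191818), 74.67101287841797)
```

```bash
python3 - <<'E'
from h import *
p=get_image('top');draw(p,'ov1.png',-.269,(.5057,-.0387),(290,150,450,270),5)
E
```

```text
(no output)
```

View pics/ov1.png

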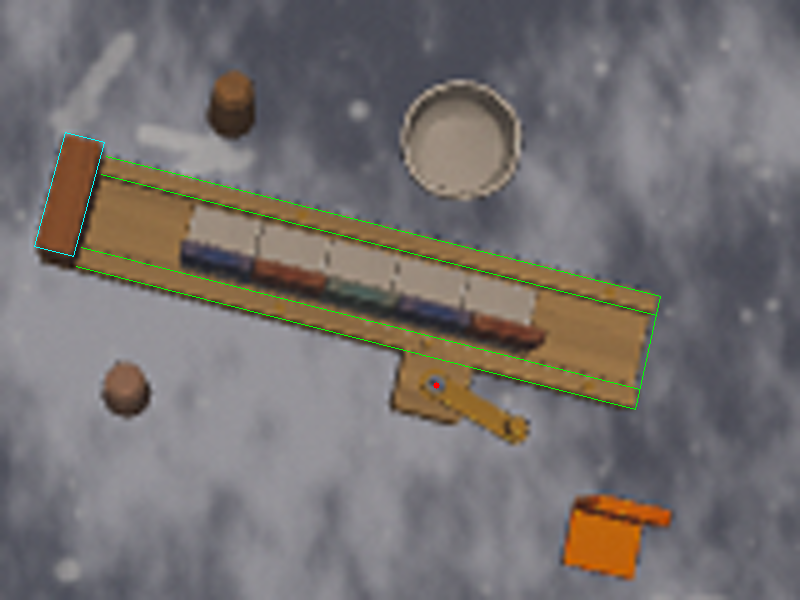

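```bash
cat >> h.py <<'E'
TH=-.269;O=np.array([.5057,-.0387])
def wr(q,th=TH,o=O):
    d=np.array(q,float)-[o[0],o[1],0];c,s=np.cos(th),np.sin(th);return np.array([c*d[0]+s*d[1],-s*d[0]+c*d[1],d[2]])
def pxz(p,u,v,z):  # intersect ray with plane z
    C=-p['R'].T@p['t'];K=p['mtx'];d=p['R'].T@np.array([(u-K[0,2])/K[0,0],(v-K[1,2])/K[1,1],1]);return C+d*(z-C[2])/d[2]
E
python3 - <<'E'
from h import *
p=get_image('top')
for nm,u,v,z in [('t5 foot',536,305,.018),('t1 foot',191,225,.018),('t5 foot back corner',540,292,.018),('peg top',516,430,.0475),('plate top t5 end',544,338,.07)]:
    print(nm,wr(pxz(p,290+u/5,150+v/5,z)).round(4))
s=get_state();T=rw(TH,O,(-.008,-.125,.12));print(T,(T-s['tool_pos'])/.025,s['eef_rot'])
E
```

```text
t5 foot [ 0.0092 -0.0972  0.018 ]
t1 foot [0.0055 0.0827 0.018 ]
t5 foot back corner [ 0.0162 -0.0977  0.018 ]
peg top [-0.0581 -0.0965  0.0475]
plate top t5 end [-0.0142 -0.0959  0.07  ]
[ 0.46476676 -0.1570785   0.12      ] [ 13.3123644  -29.69663352  -3.94661825] [ 3.14153362e+00 -3.67257661e-05  2.91979514e+00]
```

```bash
python3 - <<'E'
from h import *
p=get_image('top');X=cloud(p)
q=get_image('scene');Y=cloud(q)
for x in np.arange(.1,.8,.1):
    print(round(x,1),[ (round(y,1),round(float(max([a[(abs(a[:,0]-x)<.05)&(abs(a[:,1]-y)<.05)][:,2].max(initial=-1) for a in (X.reshape(-1,3),Y.reshape(-1,3))])),2)) for y in np.arange(-.4,.8,.1)])
E
```

```text
0.1 [(np.float64(-0.4), -0.75), (np.float64(-0.3), -0.75), (np.float64(-0.2), 0.0), (np.float64(-0.1), 0.02), (np.float64(-0.0), 0.39), (np.float64(0.1), 0.32), (np.float64(0.2), 0.0), (np.float64(0.3), -0.75), (np.float64(0.4), -0.75), (np.float64(0.5), 0.5), (np.float64(0.6), 0.51), (np.float64(0.7), -0.75), (np.float64(0.8), -0.75)]
0.2 [(np.float64(-0.4), 0.01), (np.float64(-0.3), 0.0), (np.float64(-0.2), 0.0), (np.float64(-0.1), 0.0), (np.float64(-0.0), 0.01), (np.float64(0.1), 0.0), (np.float64(0.2), 0.0), (np.float64(0.3), 0.0), (np.float64(0.4), 0.0), (np.float64(0.5), 0.39), (np.float64(0.6), 0.4), (np.float64(0.7), -1.0), (np.float64(0.8), -0.75)]
0.3 [(np.float64(-0.4), 0.01), (np.float64(-0.3), 0.01), (np.float64(-0.2), 0.01), (np.float64(-0.1), 0.01), (np.float64(-0.0), 0.01), (np.float64(0.1), 0.01), (np.float64(0.2), 0.01), (np.float64(0.3), 0.01), (np.float64(0.4), 0.0), (np.float64(0.5), 0.0), (np.float64(0.6), -1.0), (np.float64(0.7), -1.0), (np.float64(0.8), -0.75)]
0.4 [(np.float64(-0.4), 0.01), (np.float64(-0.3), 0.01), (np.float64(-0.2), 0.06), (np.float64(-0.1)
[... 533 characters left out ...]
-1.0), (np.float64(0.8), -0.75)]
0.6 [(np.float64(-0.4), 0.24), (np.float64(-0.3), 0.11), (np.float64(-0.2), 0.01), (np.float64(-0.1), 0.04), (np.float64(-0.0), 0.07), (np.float64(0.1), 0.06), (np.float64(0.2), 0.0), (np.float64(0.3), 0.01), (np.float64(0.4), 0.01), (np.float64(0.5), 0.0), (np.float64(0.6), -1.0), (np.float64(0.7), -1.0), (np.float64(0.8), -0.75)]
0.7 [(np.float64(-0.4), 0.33), (np.float64(-0.3), 0.32), (np.float64(-0.2), 0.15), (np.float64(-0.1), 0.11), (np.float64(-0.0), 0.01), (np.float64(0.1), 0.2), (np.float64(0.2), 0.03), (np.float64(0.3), 0.03), (np.float64(0.4), 0.01), (np.float64(0.5), 0.0), (np.float64(0.6), -1.0), (np.float64(0.7), -1.0), (np.float64(0.8), -0.75)]
```

Request:
step_arm --commands '[{"xyz":[1.5,-1.5,0],"delta_rot":[0,0,0]},{"xyz":[3,-3.2,0],"delta_rot":[0,0,0]},{"xyz":[4.5,-5,0],"delta_rot":[0,0,0]},{"xyz":[6,-6.8,0],"delta_rot":[0,0,-0.1]},{"xyz":[7.5,-8.6,0],"delta_rot":[0,0,-0.2]},{"xyz":[9,-10.4,0],"delta_rot":[0,0,-0.34]},{"xyz":[10,-12.5,0],"delta_rot":[0,0,-0.34]},{"xyz":[11,-14.6,0],"delta_rot":[0,0,-0.34]},{"xyz":[11.7,-16.8,0],"delta_rot":[0,0,-0.34]},{"xyz":[12.3,-19,0],"delta_rot":[0,0,-0.34]},{"xyz":[12.7,-21.2,0],"delta_rot":[0,0,-0.34]},{"xyz":[13,-23.4,0],"delta_rot":[0,0,-0.34]},{"xyz":[13.2,-25.6,0],"delta_rot":[0,0,-0.34]},{"xyz":[13.3,-27.6,0],"delta_rot":[0,0,-0.34]},{"xyz":[13.3,-29.2,0],"delta_rot":[0,0,-0.34]},{"xyz":[13.3,-29.7,0],"delta_rot":[0,0,-0.34]},{"xyz":[13.3,-29.7,0],"delta_rot":[0,0,-0.34]},{"xyz":[13.3,-29.7,0],"delta_rot":[0,0,-0.34]}]' --gripper 0

```text
time_s: 3.3
tool_pos: [0.4646, -0.156, 0.2186]
eef_rot: [3.141, -0.0, 2.873]
contact_force: [-0.2, -0.1, -0.5]
width: 0.0002
```

```bash
python3 - <<'E'
from h import *
s=get_state();print(s['tool_pos'],wr(s['tool_pos']),s['eef_rot'],s['joint_pos'],s['contact_force'])
p=get_image('wrist');save(p,'w1.png');draw(p,'w1o.png',TH,O,(0,0,640,400),1.2,[(-.0581,-.0965,.0475)])
print(p['R'].round(3),-p['R'].T@p['t'])
E
```

```text
[ 0.46458789 -0.15599853  0.21864195] [-0.00845946 -0.1240064   0.21864195] [ 3.14110345e+00 -9.07026273e-05  2.87331915e+00] [-4.28976076e-01 -1.70801172e-01  1.78532151e+00  4.68835159e-04
  1.52724013e+00 -1.73151933e+00] [-0.24653388 -0.14636444 -0.52708816]
[[ 0.264  0.964  0.001]
 [ 0.931 -0.256  0.259]
 [ 0.251 -0.067 -0.966]] [ 0.39611438 -0.13639204  0.38380017]
```

View pics/w1o.png

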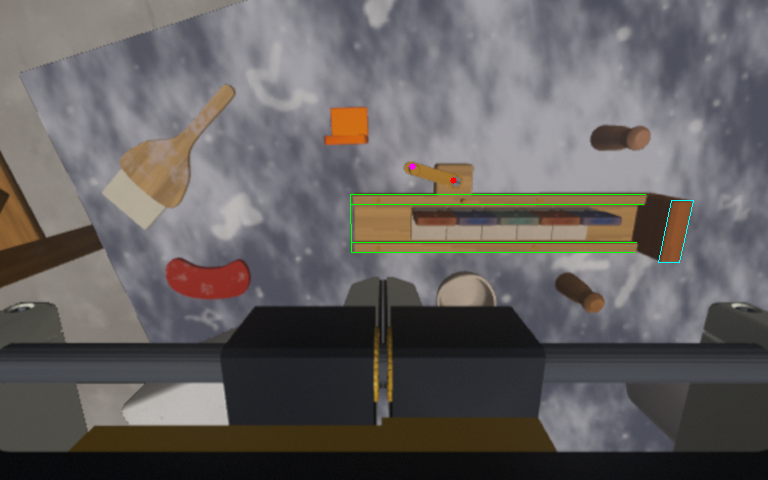

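```bash
python3 - <<'E'
from h import *
for n in('top','scene'):
    p=get_image(n);X=cloud(p).reshape(-1,3);X=X[(X[:,2]>.075)&(X[:,2]<.15)]
    r=np.array([wr(a) for a in X])
    m=(abs(r[:,0])<.12)&(r[:,1]>-.32)&(r[:,1]<.1);print(n,m.sum(),r[m].min(0) if m.any() else '',r[m].max(0) if m.any() else '')
    if m.any(): 
        print(np.median(r[m],0)); print(r[m][::max(1,m.sum()//15)].round(3))
p=get_image('top');save(p,'top2.png')
E
```

```text
top 1 [-0.01452227  0.04452401  0.07507409] [-0.01452227  0.04452401  0.07507409]
[-0.01452227  0.04452401  0.07507409]
[[-0.015  0.045  0.075]]
scene 0
```

View pics/top2.png

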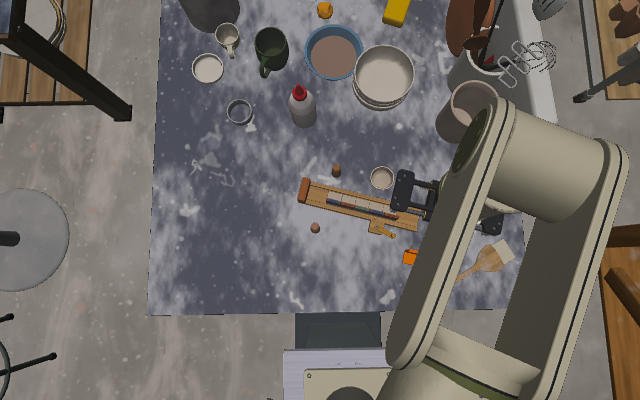

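Request:
step_arm --commands '[{"xyz":[-0.04,-0.16,-1.5],"delta_rot":[0,0,0]},{"xyz":[-0.04,-0.16,-3.5],"delta_rot":[0,0,0]},{"xyz":[-0.04,-0.16,-5.5],"delta_rot":[0,0,0]},{"xyz":[-0.04,-0.16,-7],"delta_rot":[0,0,0]},{"xyz":[-0.04,-0.16,-7.6],"delta_rot":[0,0,0]},{"xyz":[-0.04,-0.16,-7.9],"delta_rot":[0,0,0]},{"xyz":[-0.04,-0.16,-8.04],"delta_rot":[0,0,0]},{"xyz":[-0.04,-0.16,-8.04],"delta_rot":[0,0,0]},{"xyz":[-0.04,-0.16,-8.04],"delta_rot":[0,0,0]}]'

```text
time_s: 4.62
tool_pos: [0.4643, -0.1616, 0.0187]
eef_rot: [-3.141, 0.002, 2.872]
contact_force: [1.0, -0.4, -0.4]
width: 0.0003
```

```bash
python3 - <<'E'
from h import *
s=get_state();print(s['tool_pos'],wr(s['tool_pos']),s['eef_rot'],s['contact_force'])
p=get_image('scene');a=p['img'][130:280,270:450,::-1];cv2.imwrite('pics/s2.png',cv2.resize(a,None,fx=4,fy=4,interpolation=2))
E
```

```text
[ 0.46429733 -0.16157028  0.01870383] [-0.00725878 -0.129455    0.01870383] [-3.14128968e+00  1.79979784e-03  2.87230489e+00] [ 1.04511562 -0.41916364 -0.44146766]
```

View pics/s2.png

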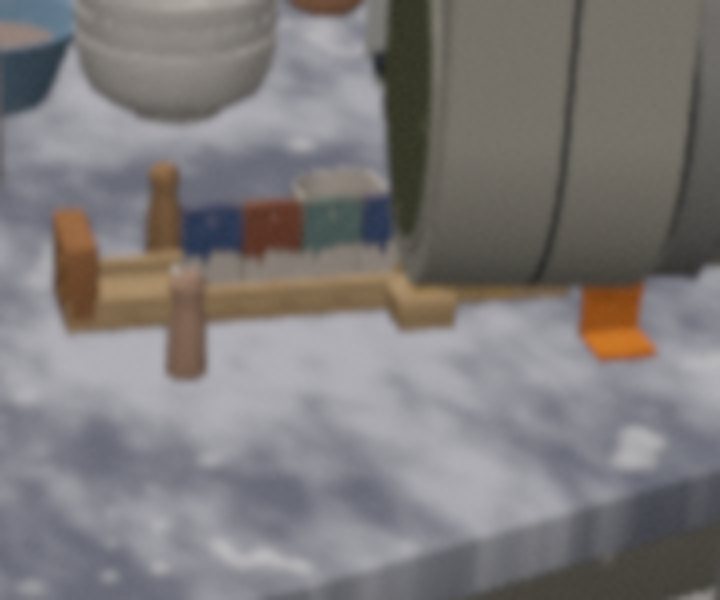

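Request:
step_arm --commands '[{"xyz":[0,0,-0.12],"delta_rot":[0,0,0]},{"xyz":[0.03,0.1,-0.12],"delta_rot":[0,0,0]},{"xyz":[0.07,0.24,-0.12],"delta_rot":[0,0,0]},{"xyz":[0.1,0.38,-0.12],"delta_rot":[0,0,0]},{"xyz":[0.14,0.52,-0.12],"delta_rot":[0,0,0]},{"xyz":[0.18,0.66,-0.12],"delta_rot":[0,0,0]},{"xyz":[0.22,0.8,-0.12],"delta_rot":[0,0,0]},{"xyz":[0.26,0.94,-0.12],"delta_rot":[0,0,0]},{"xyz":[0.3,1.08,-0.12],"delta_rot":[0,0,0]},{"xyz":[0.34,1.22,-0.12],"delta_rot":[0,0,0]},{"xyz":[0.38,1.36,-0.12],"delta_rot":[0,0,0]},{"xyz":[0.42,1.5,-0.12],"delta_rot":[0,0,0]},{"xyz":[0.45,1.64,-0.12],"delta_rot":[0,0,0]},{"xyz":[0.49,1.78,-0.12],"delta_rot":[0,0,0]},{"xyz":[0.53,1.92,-0.12],"delta_rot":[0,0,0]},{"xyz":[0.57,2.06,-0.12],"delta_rot":[0,0,0]}]'

```text
time_s: 6.68
tool_pos: [0.4778, -0.1095, 0.0146]
eef_rot: [3.142, -0.0, 2.872]
contact_force: [-0.5, -1.7, 0.4]
width: 0.0004
```

```bash
python3 - <<'E'
from h import *
s=get_state();print(s['tool_pos'],wr(s['tool_pos']),s['eef_rot'],s['contact_force'])
p=get_image('wrist');save(p,'w2.png')
p=get_image('scene');a=p['img'][130:280,270:450,::-1];cv2.imwrite('pics/s3.png',cv2.resize(a,None,fx=4,fy=4,interpolation=2))
p=get_image('top');a=p['img'][150:270,290:450,::-1];cv2.imwrite('pics/t3.png',cv2.resize(a,None,fx=5,fy=5,interpolation=2))
E
```

```text
[ 0.47777324 -0.10945797  0.01462941] [-0.00811726 -0.07563533  0.01462941] [ 3.14158386e+00 -2.10347959e-05  2.87230591e+00] [-0.52811765 -1.67603301  0.39697606]
```

View pics/w2.png

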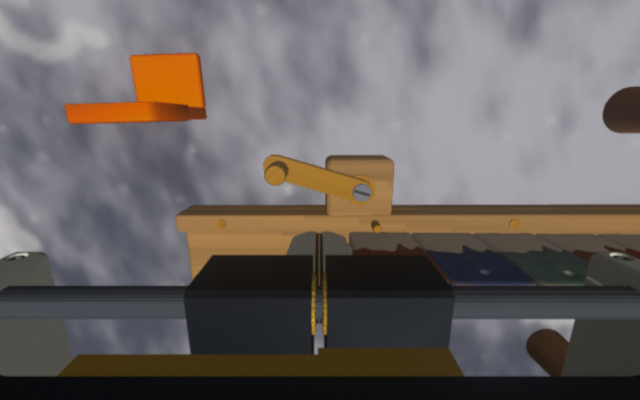

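View pics/s3.png

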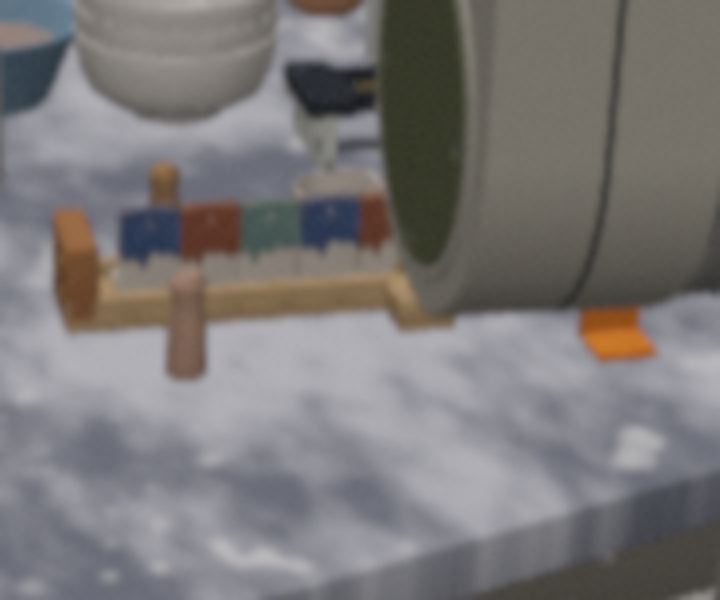

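View pics/t3.png

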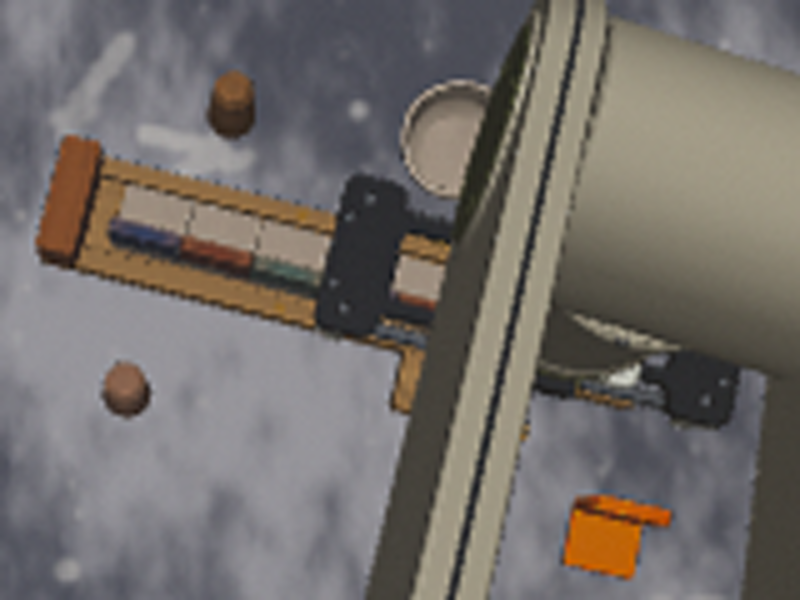

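```bash
python3 - <<'E'
from h import *
p=get_image('top')
print(wr(pxz(p,290+120/5,150+205/5,.018)).round(4), wr(pxz(p,290+95/5,150+185/5,.022)).round(4))
E
```

```text
[0.0065 0.1204 0.018 ] [0.0127 0.1352 0.022 ]
```

Request:
step_arm --commands '[{"xyz":[0.02,0.08,0.03],"delta_rot":[0,0,0]},{"xyz":[0.04,0.16,0.03],"delta_rot":[0,0,0]},{"xyz":[0.06,0.24,0.03],"delta_rot":[0,0,0]},{"xyz":[0.09,0.32,0.03],"delta_rot":[0,0,0]},{"xyz":[0.11,0.39,0.03],"delta_rot":[0,0,0]},{"xyz":[0.12,0.44,0.03],"delta_rot":[0,0,0]},{"xyz":[0.13,0.48,0.03],"delta_rot":[0,0,0]},{"xyz":[0.14,0.5,0.03],"delta_rot":[0,0,0]},{"xyz":[0.14,0.5,0.03],"delta_rot":[0,0,0]}]'

```text
time_s: 8.0
tool_pos: [0.4812, -0.0971, 0.0154]
eef_rot: [3.142, 0.0, 2.872]
contact_force: [-0.0, -0.4, -0.8]
width: 0.0005
```

```bash
python3 - <<'E'
from h import *
s=get_state();print(s['tool_pos'],wr(s['tool_pos']),s['contact_force'])
E
```

```text
[ 0.48124681 -0.0971435   0.01538679] [-0.00804139 -0.06284057  0.01538679] [-0.0134527  -0.39909481 -0.79918162]
```

Request:
step_arm --commands '[{"xyz":[0.01,0.02,0],"delta_rot":[0,0,0]},{"xyz":[0.01,0.04,0],"delta_rot":[0,0,0]},{"xyz":[0.02,0.06,0],"delta_rot":[0,0,0]},{"xyz":[0.02,0.08,0],"delta_rot":[0,0,0]},{"xyz":[0.02,0.08,0],"delta_rot":[0,0,0]}]'

```text
time_s: 8.62
tool_pos: [0.4816, -0.0954, 0.0154]
eef_rot: [-3.141, -0.0, 2.872]
contact_force: [-0.7, -2.5, -0.4]
width: 0.0006
```

Request:
step_arm --commands '[{"xyz":[0.01,0.02,0],"delta_rot":[0,0,0]},{"xyz":[0.01,0.04,0],"delta_rot":[0,0,0]},{"xyz":[0.01,0.04,0],"delta_rot":[0,0,0]}]'

```text
time_s: 9.0
tool_pos: [0.4819, -0.0952, 0.0155]
eef_rot: [-3.14, 0.0, 2.872]
contact_force: [-2.4, -8.3, 1.1]
width: 0.0007
```

Request:
step_arm --commands '[{"xyz":[-0.04,-0.15,0],"delta_rot":[0,0,0]},{"xyz":[-0.11,-0.4,0],"delta_rot":[0,0,0]},{"xyz":[-0.16,-0.6,0],"delta_rot":[0,0,0]},{"xyz":[-0.16,-0.6,1],"delta_rot":[0,0,0]},{"xyz":[-0.5,-0.9,2.5],"delta_rot":[0,0,-0.5]},{"xyz":[-1,-1.2,4],"delta_rot":[0,0,-1.5]},{"xyz":[-2,-1.5,5],"delta_rot":[0,0,-2.8]},{"xyz":[-2.5,-1.5,5.5],"delta_rot":[0,0,-4]},{"xyz":[-3,-1.5,6],"delta_rot":[0,0,-5.3]},{"xyz":[-3.2,-1.3,6],"delta_rot":[0,0,-6.6]},{"xyz":[-3.2,-1.3,6],"delta_rot":[0,0,-7.9]},{"xyz":[-3.2,-1.3,6],"delta_rot":[0,0,-9.2]},{"xyz":[-3.2,-1.3,6],"delta_rot":[0,0,-10.5]},{"xyz":[-3.2,-1.3,6],"delta_rot":[0,0,-11.8]},{"xyz":[-3.2,-1.3,6],"delta_rot":[0,0,-13.1]},{"xyz":[-3.2,-1.3,6],"delta_rot":[0,0,-13.66]},{"xyz":[-3.2,-1.3,6],"delta_rot":[0,0,-13.66]}]'

```text
time_s: 11.12
tool_pos: [0.4019, -0.1267, 0.1654]
eef_rot: [-3.142, -0.0, 0.966]
contact_force: [0.4, 0.0, 0.0]
width: 0.0003
```

```bash
python3 - <<'E'
from h import *
s=get_state();print(s['tool_pos'],wr(s['tool_pos']),s['eef_rot'],s['joint_pos'],s['contact_force'])
p=get_image('top');draw(p,'t4.png',TH,O,(290,150,450,270),5)
p=get_image('wrist');draw(p,'w4.png',TH,O,(0,0,640,400),1.2)
E
```

```text
[ 0.40189642 -0.12674677  0.16535287] [-0.07667053 -0.11246798  0.16535287] [-3.14151757e+00 -1.68792492e-04  9.65536299e-01] [-4.27458982e-01 -3.45063088e-01  2.02706371e+00  1.80525783e-04
  1.45963608e+00  1.77781010e-01] [0.40876091 0.00134655 0.03794775]
```

View pics/t4.png

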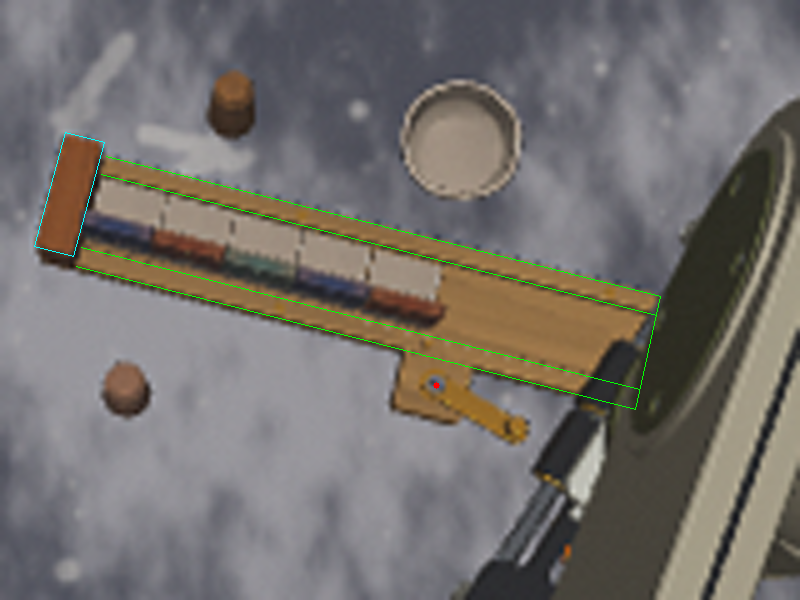

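View pics/w4.png

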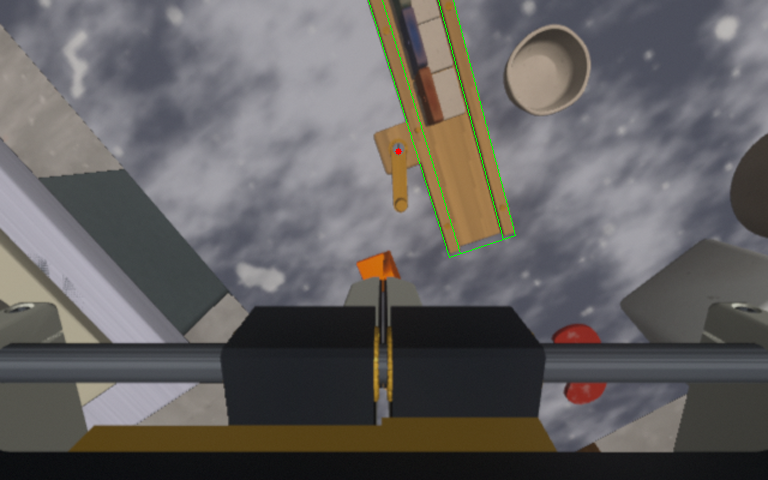

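```bash
cat > plan.py <<'E'
from h import *
PIV=np.array([-.0435,-.0548])
def tcp(phi,d,z=.034):
    a=np.array([np.sin(phi),-np.cos(phi)]);t=np.array([np.cos(phi),np.sin(phi)])
    q=PIV+.043*a-t*d;return rw(TH,O,(q[0],q[1],z))
E
python3 - <<'E'
from plan import *
p=get_image('wrist');q=wr(pxz(p,400/1.2,205/1.2,.0475));print('peg',q,np.arctan2(q[0]-PIV[0],-(q[1]-PIV[1])),np.hypot(*(q[:2]-PIV)))
s=get_state()['tool_pos']
print('start',(tcp(-.337,.032)-s)/.025)
b=tcp(-.337,.032)
for ph in np.arange(-.337,1.58,.106): print(round(ph,3),((tcp(ph,.0208)-b)/.025).round(2),round((ph+.337)/np.deg2rad(8),2))
E
```

```text
peg [-0.05532709 -0.09321884  0.0475    ] -0.29863949795641964 0.04019810151765838
start [-0.14113926  1.1856589  -5.25486186]
-0.337 [ 0.37 -0.26  0.  ] 0.0
-0.231 [ 0.48 -0.43  0.  ] 0.76
-0.125 [ 0.6  -0.58  0.  ] 1.52
-0.019 [ 0.75 -0.73  0.  ] 2.28
0.087 [ 0.9  -0.86  0.  ] 3.04
0.193 [ 1.07 -0.97  0.  ] 3.8
0.299 [ 1.25 -1.06  0.  ] 4.56
0.405 [ 1.44 -1.13  0.  ] 5.31
0.511 [ 1.64 -1.18  0.  ] 6.07
0.617 [ 1.84 -1.22  0.  ] 6.83
0.723 [ 2.04 -1.23  0.  ] 7.59
0.829 [ 2.24 -1.21  0.  ] 8.35
0.935 [ 2.44 -1.18  0.  ] 9.11
1.041 [ 2.64 -1.13  0.  ] 9.87
1.147 [ 2.82 -1.05  0.  ] 10.63
1.253 [ 3.   -0.96  0.  ] 11.39
1.359 [ 3.17 -0.85  0.  ] 12.15
1.465 [ 3.33 -0.72  0.  ] 12.91
1.571 [ 3.47 -0.57  0.  ] 13.67
```

Request:
step_arm --commands '[{"xyz":[-0.1,0.8,-1],"delta_rot":[0,0,0]},{"xyz":[-0.14,1.19,-2.5],"delta_rot":[0,0,0]},{"xyz":[-0.14,1.19,-4],"delta_rot":[0,0,0]},{"xyz":[-0.14,1.19,-4.8],"delta_rot":[0,0,0]},{"xyz":[-0.14,1.19,-5.2],"delta_rot":[0,0,0]},{"xyz":[-0.14,1.19,-5.25],"delta_rot":[0,0,0]},{"xyz":[-0.14,1.19,-5.25],"delta_rot":[0,0,0]}]'

```text
time_s: 12.15
tool_pos: [0.3992, -0.0973, 0.0351]
eef_rot: [3.14, -0.0, 0.965]
contact_force: [0.0, -0.4, -0.3]
width: 0.0005
```

```bash
python3 - <<'E'
from plan import *
s=get_state();print((s['tool_pos']-tcp(-.337,.032))*1000,s['contact_force'],s['eef_rot'])
p=get_image('wrist');save(p,'w5.png')
E
```

```text
[ 0.81221325 -0.19003708  1.05303419] [ 0.03878616 -0.35071981 -0.28385371] [ 3.14018668e+00 -3.46268829e-04  9.65215986e-01]
```

View pics/w5.png

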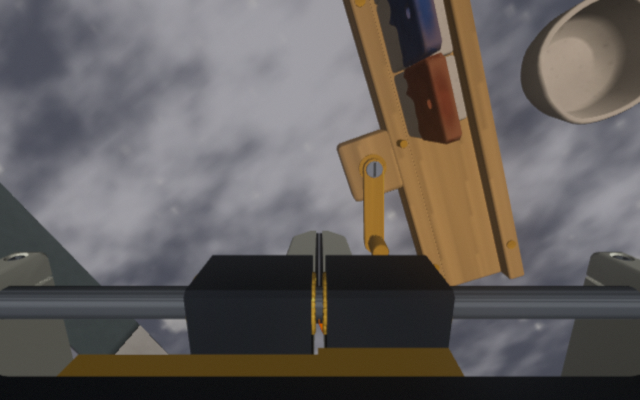

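Request:
step_arm --commands '[{"xyz":[0.2,-0.14,0],"delta_rot":[0,0,0]},{"xyz":[0.37,-0.26,0],"delta_rot":[0,0,0]},{"xyz":[0.48,-0.43,0],"delta_rot":[0,0,0.76]},{"xyz":[0.6,-0.58,0],"delta_rot":[0,0,1.52]},{"xyz":[0.75,-0.73,0],"delta_rot":[0,0,2.28]},{"xyz":[0.9,-0.86,0],"delta_rot":[0,0,3.04]},{"xyz":[1.07,-0.97,0],"delta_rot":[0,0,3.8]},{"xyz":[1.25,-1.06,0],"delta_rot":[0,0,4.56]},{"xyz":[1.44,-1.13,0],"delta_rot":[0,0,5.31]},{"xyz":[1.64,-1.18,0],"delta_rot":[0,0,6.07]},{"xyz":[1.64,-1.18,0],"delta_rot":[0,0,6.07]}]'

```text
time_s: 13.58
tool_pos: [0.44, -0.1268, 0.0343]
eef_rot: [3.141, 0.0, 1.812]
contact_force: [0.0, -0.5, 0.4]
width: 0.0003
```

```bash
python3 - <<'E'
from plan import *
s=get_state();print((s['tool_pos']-tcp(.511,.0208))*1000,s['contact_force'],s['eef_rot'])
p=get_image('wrist');save(p,'w6.png')
E
```

```text
[ 0.65288959 -0.06445753  0.28201244] [ 0.03433631 -0.48900313  0.43234171] [3.14137326e+00 2.17011557e-04 1.81185476e+00]
```

View pics/w6.png

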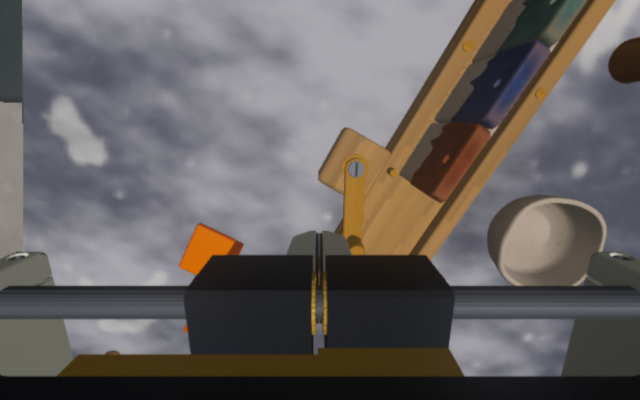

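Request:
step_arm --commands '[{"xyz":[0.2,-0.04,0],"delta_rot":[0,0,0.76]},{"xyz":[0.4,-0.05,0],"delta_rot":[0,0,1.52]},{"xyz":[0.6,-0.03,0],"delta_rot":[0,0,2.28]},{"xyz":[0.8,0,0],"delta_rot":[0,0,3.04]},{"xyz":[1.0,0.05,0],"delta_rot":[0,0,3.8]},{"xyz":[1.18,0.13,0],"delta_rot":[0,0,4.56]},{"xyz":[1.36,0.22,0],"delta_rot":[0,0,5.32]},{"xyz":[1.53,0.33,0],"delta_rot":[0,0,6.08]},{"xyz":[1.69,0.46,0],"delta_rot":[0,0,6.84]},{"xyz":[1.78,0.54,0],"delta_rot":[0,0,7.3]},{"xyz":[1.78,0.54,0],"delta_rot":[0,0,7.3]}]'

```text
time_s: 15.0
tool_pos: [0.484, -0.1129, 0.0341]
eef_rot: [3.142, -0.0, 2.83]
contact_force: [-0.7, -0.3, -0.8]
width: 0.0004
```

```bash
python3 - <<'E'
from plan import *
s=get_state();print((s['tool_pos']-tcp(1.571,.0208))*1000,s['contact_force'],s['eef_rot'])
p=get_image('wrist');save(p,'w7.png')
E
```

```text
[-1.14425449 -1.41785274  0.13660607] [-0.72575461 -0.29454899 -0.79703126] [ 3.14159119e+00 -4.67862787e-05  2.82971014e+00]
```

View pics/w7.png

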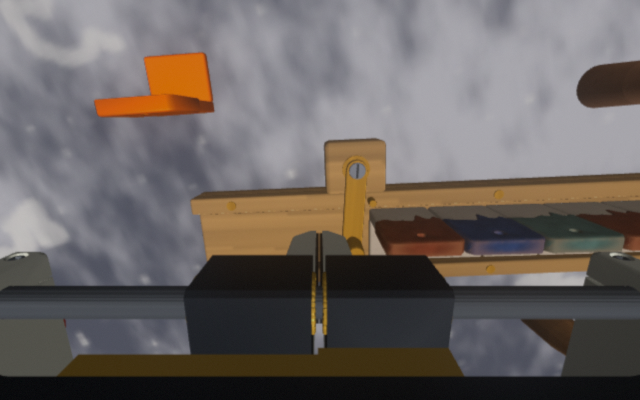

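Request:
step_arm --commands '[{"xyz":[0.02,0.03,0],"delta_rot":[0,0,0.3]},{"xyz":[0.03,0.06,0],"delta_rot":[0,0,0.3]},{"xyz":[0.04,0.09,0],"delta_rot":[0,0,0.3]},{"xyz":[0.04,0.09,0],"delta_rot":[0,0,0.3]}]'

```text
time_s: 15.55
tool_pos: [0.485, -0.1107, 0.0342]
eef_rot: [-3.142, 0.0, 2.873]
contact_force: [-0.4, -0.3, -0.5]
width: 0.001
```

Request:
step_arm --commands '[{"xyz":[0.01,0.02,0],"delta_rot":[0,0,0]},{"xyz":[0.01,0.04,0],"delta_rot":[0,0,0]},{"xyz":[0.01,0.04,0],"delta_rot":[0,0,0]}]'

```text
time_s: 15.92
tool_pos: [0.4852, -0.1096, 0.0341]
eef_rot: [3.142, -0.0, 2.874]
contact_force: [-0.1, -0.5, -0.6]
width: 0.0008
```

Request:
step_arm --commands '[{"xyz":[0.01,0.02,0],"delta_rot":[0,0,0]},{"xyz":[0.01,0.04,0],"delta_rot":[0,0,0]},{"xyz":[0.01,0.04,0],"delta_rot":[0,0,0]}]'

```text
time_s: 16.3
tool_pos: [0.4854, -0.1091, 0.0342]
eef_rot: [-3.141, 0.0, 2.874]
contact_force: [-0.2, -3.3, -0.4]
width: 0.0005
```

Request:
step_arm --commands '[{"xyz":[0.01,0.02,0],"delta_rot":[0,0,0]},{"xyz":[0.01,0.04,0],"delta_rot":[0,0,0]},{"xyz":[0.01,0.04,0],"delta_rot":[0,0,0]}]'

```text
time_s: 16.68
tool_pos: [0.4855, -0.1087, 0.0342]
eef_rot: [-3.14, 0.0, 2.874]
contact_force: [-2.3, -7.0, 0.3]
width: 0.0004
```

```bash
python3 - <<'E'
from plan import *
s=get_state();print((s['tool_pos']-tcp(1.571,.0208))*1000,s['contact_force'],s['eef_rot'])
p=get_image('wrist');draw(p,'w8.png',TH,O,(150,100,500,300),2.2,[(-.0005,-.0548,.0475),(-.0195,-.0548,.0275),(-.0195,-.0488,.0275)])
E
```

```text
[0.40348263 2.71434997 0.19374609] [-2.34473715 -6.9619163   0.29139182] [-3.13987621e+00  1.66596757e-04  2.87357511e+00]
```

View pics/w8.png

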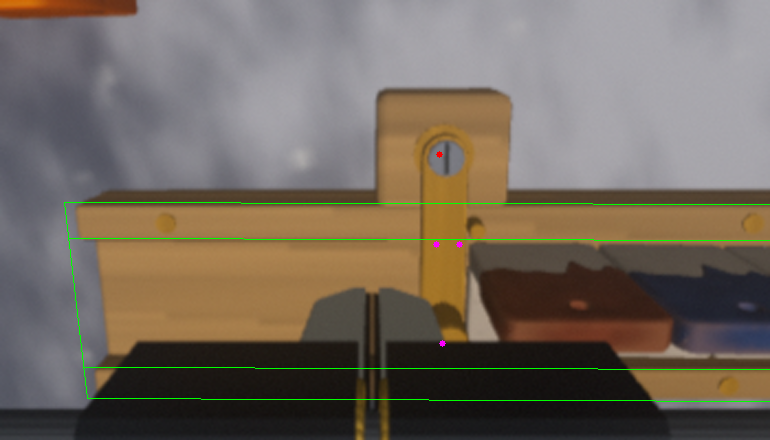

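Request:
step_arm --commands '[{"xyz":[-0.02,-0.08,0],"delta_rot":[0,0,0]},{"xyz":[-0.11,-0.4,0],"delta_rot":[0,0,0]},{"xyz":[-0.2,-0.7,0],"delta_rot":[0,0,0]},{"xyz":[-0.2,-0.7,1],"delta_rot":[0,0,0]},{"xyz":[-0.2,-0.7,3],"delta_rot":[0,0,0]},{"xyz":[-0.8,-1.6,5],"delta_rot":[0,0,0]},{"xyz":[-1.4,-3,6],"delta_rot":[0,0,0]},{"xyz":[-1.8,-4.2,6],"delta_rot":[0,0,0]},{"xyz":[-1.8,-4.2,6],"delta_rot":[0,0,0]},{"xyz":[-1.8,-4.2,6],"delta_rot":[0,0,0]}]'

```text
time_s: 17.98
tool_pos: [0.4405, -0.2123, 0.1837]
eef_rot: [3.141, -0.001, 2.873]
contact_force: [0.0, 1.0, 0.1]
width: 0.0001
```

```bash
python3 - <<'E'
from plan import *
s=get_state();print(s['time_s'],s['contact_force'])
p=get_image('top');draw(p,'t9.png',TH,O,(290,150,450,270),5,[(-.0005,-.0548,.0475)])
p=get_image('scene');a=p['img'][130:280,270:450,::-1];cv2.imwrite('pics/s9.png',cv2.resize(a,None,fx=4,fy=4,interpolation=2))
p=get_image('wrist');cv2.imwrite('pics/w9.png',cv2.resize(p['img'][50:250,280:640,::-1],None,fx=2.2,fy=2.2,interpolation=2))
E
```

```text
17.975 [0.00320853 1.04197038 0.11590369]
```

View pics/t9.png

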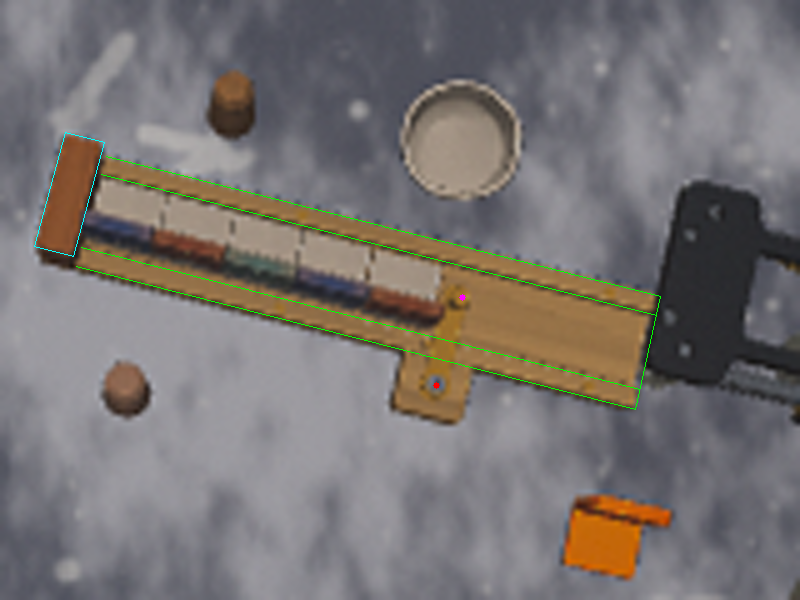

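View pics/s9.png

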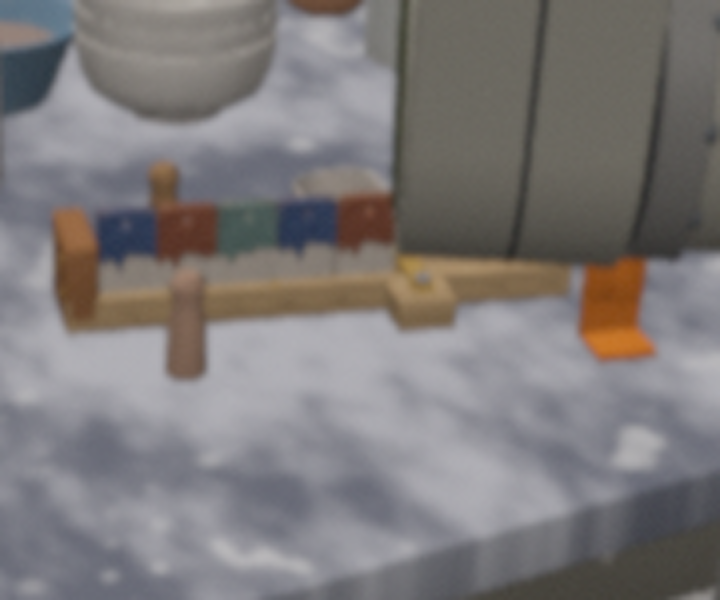

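View pics/w9.png

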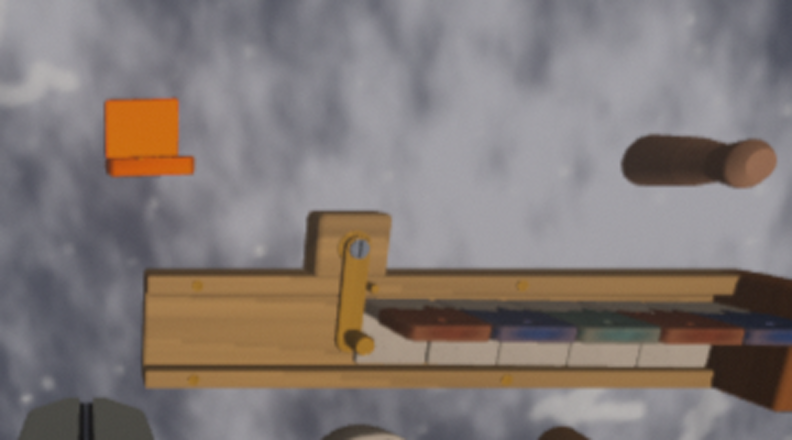

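```bash
python3 - <<'E'
from plan import *
p=get_image('wrist');u0,v0,u1,v1=400,120,500,230;f=6
def P(q):
    a=proj(p,rw(TH,O,q));return tuple(int(round(x)) for x in ((a[0]-u0+.5)*f,(a[1]-v0+.5)*f))
base=cv2.resize(p['img'][v0:v1,u0:u1,::-1],None,fx=f,fy=f,interpolation=2)
for ph,c in((1.571,(0,255,0)),(1.47,(0,0,255))):
    a=np.array([np.sin(ph),-np.cos(ph)]);t=np.array([np.cos(ph),np.sin(ph)])
    for s in(-.006,.006):
        A=PIV+t*s;B=A+a*.046;cv2.line(base,P((*A,.0275)),P((*B,.0275)),c,1)
    q=PIV+.043*a;cv2.circle(base,P((*q,.0475)),5,c,1)
cv2.imwrite('pics/w10.png',base)
E
```

```text
(no output)
```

View pics/w10.png

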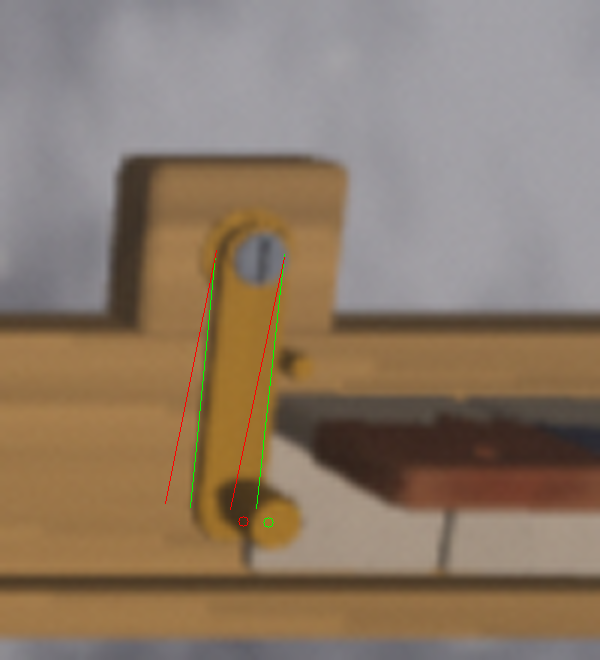

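Arm edges run parallel to the green (1.571 rad) lines and touch the pin, so it is fully shut.

```bash
python3 - <<'E'
from h import *
print(workorder.sign_off(), get_state()['time_s'])
E
```

```text
the job is handed in; nothing more can be done
the job is handed in; nothing more can be done
```

I pushed the five tiles along the rail from behind tile 5 until the force rose to about 8.6 N at the end stop. Then I swept the brass button round by its peg until it met its pin, where the force reached about 7 N. I backed the arm off and handed the job in at about 18 s of the 53 s allowed; sign-off gives no verdict.

**Row:** in the last pictures all five tiles stand upright and packed against the stop.

**Button:** its arm lies across the lane against its pin. Its edges run parallel to the drawn 1.571 rad outline and clearly off the 1.47 rad one. The outline sits about 1–2 mm to one side, which is within the camera calibration.

**Everything else:** the two stamps, the pinch pot and the orange look-alike are where they were. The gripper was clear of everything in the last pictures, at about z = 0.18 m. The final force reading still showed about 1 N, which I took for sensor noise.

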